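# Finish a kit caddy and check-weigh it on the sprung scale

## Robot

A 6-joint arm with a two-finger parallel gripper is mounted at the origin on the work surface. World frame = base frame: x ahead of the robot, y to its left, z up, the work surface at z = 0. Lengths are in m, angles in rad, forces in N, time in s.
With the tool pointing down it reaches from about 0.425 to 0.95 m from the base axis. Payload 3.5 kg.
Tool frame: the origin (TCP) lies at the very end of the fingers, on their centre line; the grasp point (between the pads) lies ctrl.grip_point_offset behind it (ctrl.grip_point_offset is the distance from the TCP to the grasp point, in m); z points along the fingers, y is the direction in which the jaws open and shut (so a half turn about z gives the same grasp; the last joint's range is limited). The gripper opens to 85 mm and grips with 20 to 120 N. Pads are 22 mm wide; open, the fingers measure 114 mm over their backs; the gripper's body (76 mm by 85 mm) begins 54 mm behind the grasp point. The pads swing forward as they close: fully open they stand 13 mm farther back than shut.
Start: joints at [-1.456, 0.286, 1.577, -0, 1.279, -0.15], TCP at [0.177, -0.651, 0.231] pointing down, gripper open.
Joint ranges: [-2.77, 2.77], [-0.9, 2.22], [0.21, 2.48], [-1.53, 4.67], [0.24, 2.81], [-2.84, 2.84]. Speed limits (rad/s): [2.79, 2.79, 3.14, 3.14, 3.14, 3.14].

## Interface

Orientations are given as a unit quaternion [x, y, z, w].
In Python, from plant import ctrl gives the robot as it stands.
- The arm moves only by the tool servo_tool, never from a script. Its argument "increments" is a list of rows, each a list of 5 numbers: the opening, from 0 (shut) to 1 (fully open), then the shift along the world's x, y, z in units of 40 mm (1.0 is 40 mm), then the turn about the world's z in units of 5 degrees (1.0 is 5 degrees). A call has exactly 10 rows; each row is the pose to reach, as a shift and turn from the pose measured when the call began; what a row does not reach only later rows make up. A row lasts 1/12 s, in which the tool goes at most 41.7 mm and 7.16 degrees, less where a joint would pass 70% of its speed; a pose out of reach is approached as far as the arm can. A call with a gripper value outside its range is refused whole. The fingers move at their own pace and stop on an object; "grip_force" is the grip in N (left out, the last holds). Time passes only in rows, so rows that repeat a pose let the fingers close, or fill a call up. It gives the time, the measured TCP pose, the force and the opening at its end, in the units of the state.
- ctrl.get_state(): the state, without advancing time (a new reading comes with each control period).
- ctrl.read_camera(name): name is "side" or "top" or "wrist"; returns a dict with "frame" (480x640x3 uint8, red, green, blue), "K" (3x3 intrinsics, pixels), "distortion" ([k1, k2, p1, p2, k3] as OpenCV has them; the pictures are not rectified), "extrinsics" (4x4, takes a point from camera to world coordinates). Camera axes: x right, y down, z forward; pixel columns grow to the right and rows downward; lengths in m; the calibration is good to about 2 mm. A picture is of the moment at which its call begins. There is no depth.
- ctrl.sign_off(): hands the job in, once; it reports no verdict.
Trained networks look in a picture, given as the dict that the camera call returned (one of the last four; its "shot" number tells which), for a name from the list of things; names that differ only in an ending like _2 or _b are one class to them, and where a whole thing is asked for, a point or a joint stands for the part that bears it (a point fixed in the world has none). Each returns a list of dicts, best first, with "conf" (0 to 1); they miss things now and then, are a little off and sometimes report something else, mostly with a low value. They report only what shows in the picture. A call takes as long as a camera call. They do not tell look-alikes from the thing itself.
- ctrl.masks_of(picture, query): "region" (480x640 bool, what is visible of it) and "extent" ([left, top, right, bottom] in pixels, round what is visible of it).
- ctrl.landmark_of(picture, query): "centre" ([row, column] in pixels: a listed point, or the origin of a listed thing).
The state is a dict: "time": time; "qpos": joint angles; "dq": joint speeds; "joint_efforts": joint torques, N m; "eef_pos": TCP position; "tcp_rot": TCP orientation; "contact_force": force on the tool from outside, world axes, zero at the start; "wrist_torque": the same for the moment, N m; "opening": opening from 0.0 (shut) to 1.0 (fully open).
Only numpy, scipy, OpenCV 4.12 (cv2) and the standard library are available. Lean on these libraries where they do the work, as an engineer would, in place of code of your own. Each camera call takes 0.05 s, during which the arm holds its last target. There are 200 camera calls.

## Task

Stand the yellow canister upright in the large empty corner bay of the blue kit caddy on the table. Then carry the caddy to the sprung scale and hang it on the hook by the handle notch on the canister's side, so that it hangs level; lower it gently and let go only when the scale carries its whole weight. Leave it hanging still with the canister in it, and do not disturb the other things on the table.

Things in the scene. Friction and masses are not known exactly. Their poses are not given: they have to be found in the camera images.
- canister_mid (a point): Yellow upright canister with narrower grey lid, 150 mm tall, 0.22 kg, loose on the table. Point on its axis half-way up (75 mm above its underside), z is its axis. Body 52 mm diameter up to 112 mm; above 116 mm lid of 42 mm diameter: grip it by the lid, so that the gripper stays above the caddy's handle.
- canister_lid (a point): Point on the canister's axis at the height to grip the lid, 134 mm above its underside.
- caddy_bay (a point): Floor centre of the empty bay of the caddy: bay open above, inside 64 mm (x) by 62 mm (y), walls to 60 mm; its floor is 4 mm above the caddy's underside. Axes are the caddy's (x across, y along the handle, z up). From caddy_grip the bay centre lies 40 mm to -x and 81 mm to +y.
- caddy_grip (a point): Middle of the handle of the blue kit caddy, 140 mm above its underside: black rubber block 14 mm thick (x), 34 mm long (y), 20 mm high, pinch across x. Rest of the handle: 10 mm round bar along y on two end uprights. Caddy: loose tray 150 (x) by 230 (y) by 60 mm high, origin centred under the grip, 0.5 kg, other bays hold stock up to 65 mm. Caddy axes.
- caddy_notch_left (a point): Handle notch on the bay's side, 34 mm to +y of caddy_grip: the bar rises in an upturned V 28 mm wide, 12 mm high, open below for the hook. Point: bar's centre line at the V's top, 152 mm above the underside. With the canister in, the weight lies under this notch. The hook must come in from the caddy's +x side, under the bar, over the tray, between the end uprights.
- caddy_notch_right (a point): The same notch on the other side (34 mm to -y of caddy_grip): hung by it the loaded caddy tips steeply.
- hook_seat (a point): Lowest point of the hook's centre line (8 mm round steel), 215 mm above the table unloaded; a hanging notch point rests 9 to 11 mm above it. Axes are the scale's: the hook points to -x, its tip 24 mm above and 20 mm to -x of the seat; to +x the arm rises 8 mm and runs to a plunger 105 mm behind the seat. Caddy hangs with its handle along the scale's y.
- hook (a joint): How far the sprung hook has sunk, m: 0 unloaded, grows downwards, end stop at 0.045. A spring of 330 N/m with about 0.7 N preload: the loaded caddy (6.2 to 7.9 N) sinks it about 17 to 22 mm.
- jar: White jar 60 mm diameter, 95 mm tall, origin under its centre; a bystander to leave alone (it may stand where the canister stood in another start).
- tape: Orange tape roll lying flat, 90 mm diameter, 24 mm high, origin under its centre; leave alone.
- carton: Small brown carton 50 x 90 x 60 mm, origin under its centre; leave alone.
- tin: Green flat tin 70 x 100 x 35 mm, origin under its centre; leave alone.
- marker: Black marker pen 120 mm long, 16 mm thick, lying on the table; leave alone.
- scale_column (a point): Top of the scale's fixed white column, 105 mm to +x of the seat, 188 mm above the table. Column 44 mm (x) by 50 mm (y); dark foot 110 by 110 mm, 12 mm high, centred under it. The plunger on top ends 18 mm above the seat.
Things that resemble listed ones, but are neither listed nor needed, are in the scene too. Of the things like the part that bears canister_mid, leave any that is purple; of the rest the smaller one is meant.

How it is judged:
On the way, in this order (a step that is already met when the one before it is completed fails the run):
1. the canister stands upright and let go in the caddy's empty bay, the caddy on the table (distance between canister_mid and caddy_bay below 0.085 m and horizontal distance between canister_mid and caddy_bay below 0.018 m and angle between canister_mid's own z axis and vertical below 0.2 rad and contact force between canister and the fingers below 0.1 N and height (world z) of caddy_grip below 0.15 m), for 0.2 s.
2. the caddy hangs by the canister-side notch on the hook, which carries its weight, clear of the table (distance between caddy_notch_left and hook_seat below 0.018 m and value of joint hook above 0.012 m and height (world z) of caddy_grip above 0.165 m), for 0.2 s.
At the end, for the whole second after the job is handed in: Caddy hangs by the canister-side notch (within 18 mm of the hook seat), hook sunk 12 to 30 mm, underside at least 25 mm above the table, level within 0.17 rad, slower than 40 mm/s; canister standing in its bay (middle within 85 mm of the bay floor centre, within 0.2 rad of the caddy upright) (all of step 2 and value of joint hook below 0.03 m and angle between caddy_grip's own z axis and vertical below 0.17 rad and linear speed of caddy below 0.04 m/s and distance between canister_mid and caddy_bay below 0.085 m and angle between the z axis of canister_mid and the z axis of caddy_bay, either way round below 0.2 rad); the robot touches nothing.
It fails at once if the caddy was dropped or pushed hard onto the hook (hook sinking faster than 0.2 m/s, or to its end stop) (velocity of joint hook above 0.2 m/s or value of joint hook above 0.043 m).
It fails at once if another thing on the table was moved more than 30 mm (distance of any of jar, tape, carton, tin, marker from where it was at the start of the episode above 0.03 m).
It also fails if it takes over 72 s, if anything falls off the work surface, if the arm or the gripper's body presses on something with over 40 N, if the wrist force passes 120 N, or if a joint passes its speed limit or range.

## Working session

There is one attempt and no reset: what is moved stays moved. The work goes in short steps, Python scripts to look and compute and a tool call to move; the robot and the scene stay as the last step left them, time stands still between calls to the robot, and variables do not carry over. Pictures are saved under pics/ and viewed, about 8 in all and at most 12, crops included, and the job is handed in when it is done.

Besides the shell and the picture viewer there is one more tool, called after "Emit:" as name([rows], argument=value, ...), one row to a line, values as JSON. servo_tool: Moves the arm, as the interface text tells. Its arguments: {"type":"object","properties":{"increments":{"type":"array"},"grip_force":{"type":"number"}},"required":["increments"]}

```bash
mkdir -p pics; cat > h.py <<'E'
import numpy as np, cv2
from plant import ctrl
def cam(n): return ctrl.read_camera(n)
def ray(p,rc):
    d=np.array([[[rc[1],rc[0]]]],float)
    u=cv2.undistortPoints(d,np.array(p["K"]),np.array(p["distortion"]))[0,0]
    T=np.array(p["extrinsics"]); return T[:3,3],T[:3,:3]@np.array([u[0],u[1],1.])
def atz(p,rc,z):
    o,d=ray(p,rc); return o+d*(z-o[2])/d[2]
def tri(obs):
    A=np.zeros((3,3));b=np.zeros(3);L=[]
    for p,rc in obs:
        o,d=ray(p,rc);d=d/np.linalg.norm(d);M=np.eye(3)-np.outer(d,d);A+=M;b+=M@o;L.append((o,M))
    x=np.linalg.solve(A,b); return x,[np.linalg.norm(M@(x-o)) for o,M in L]
def proj(p,X):
    T=np.linalg.inv(np.array(p["extrinsics"]));r=cv2.Rodrigues(T[:3,:3])[0]
    return cv2.projectPoints(np.array(X,float).reshape(-1,3),r,T[:3,3],np.array(p["K"]),np.array(p["distortion"]))[0].reshape(-1,2)
def save(n,f): cv2.imwrite("pics/"+n,f[:,:,::-1])
E
python3 - <<'E'
from h import *
np.set_printoptions(precision=3,suppress=True)
P={n:cam(n) for n in("top","side")}
s=ctrl.get_state();print(s["tcp_rot"],ctrl.grip_point_offset,s["opening"])
Z=dict(canister_lid=.134,canister_mid=.075,caddy_grip=.14,caddy_bay=.004,caddy_notch_left=.152,caddy_notch_right=.152,hook_seat=.215,scale_column=.188,jar=0,tape=0,carton=0,tin=0,marker=0)
for n,p in P.items():
    save(n+"0.png",p["frame"]);print(n,np.array(p["extrinsics"])[:3,3])
    for q,z in Z.items():
        for r in ctrl.landmark_of(p,q)[:4]:
            print(n,q,round(r["conf"],2),np.round(r["centre"]),atz(p,r["centre"],z))
E
```

```text
[ 0.991  0.132  0.    -0.001] 0.0187 0.9986314125232771
top [0.368 0.014 1.262]
top canister_lid 0.95 [229. 109.] [0.556 0.458 0.134]
top canister_lid 0.85 [264. 139.] [0.484 0.395 0.134]
top canister_lid 0.57 [266. 183.] [0.479 0.308 0.134]
top canister_mid 0.76 [268. 149.] [0.481 0.394 0.075]
top canister_mid 0.73 [273. 195.] [0.471 0.298 0.075]
top canister_mid 0.66 [230. 116.] [0.563 0.468 0.075]
top caddy_grip 0.55 [257. 390.] [ 0.493 -0.111  0.14 ]
top caddy_grip 0.32 [316. 275.] [0.377 0.121 0.14 ]
top caddy_bay 0.77 [276. 344.] [ 0.465 -0.021  0.004]
top caddy_bay 0.35 [341. 458.] [ 0.322 -0.271  0.004]
top caddy_notch_left 0.61 [251. 374.] [ 0.505 -0.077  0.152]
top caddy_notch_right 0.61 [256. 411.] [ 0.494 -0.151  0.152]
top hook_seat 0.54 [228. 262.] [0.542 0.139 0.215]
top scale_column 0.56 [181. 263.] [0.641 0.14  0.188]
top tape 0.64 [316. 275.] [0.379 0.135 0.   ]
top tape 0.47 [276. 344.] [ 0.467 -0.021  0.   ]
top tape 0.26 [344. 459.] [ 0.315 -0.274  0.   ]
top carton 0.72 [178. 347.] [ 0.695 -0.032  0.   ]
top carton 0.42 [340. 459.] [ 0.323 -0.273  0.   ]
top tin
[... 438 characters left out ...]
.075]
side caddy_grip 0.59 [201. 336.] [ 0.491 -0.114  0.14 ]
side caddy_notch_left 0.9 [208. 327.] [ 0.502 -0.072  0.152]
side caddy_notch_left 0.63 [245. 243.] [0.658 0.118 0.152]
side caddy_notch_right 0.91 [192. 342.] [ 0.482 -0.139  0.152]
side hook_seat 0.73 [246. 283.] [0.542 0.132 0.215]
side scale_column 0.58 [246. 243.] [0.641 0.146 0.188]
side jar 0.63 [182. 369.] [ 0.459 -0.352  0.   ]
side tape 0.82 [314. 348.] [0.373 0.126 0.   ]
side carton 0.84 [240. 253.] [ 0.702 -0.015  0.   ]
side carton 0.73 [187. 344.] [ 0.524 -0.303  0.   ]
side tin 0.57 [357. 208.] [0.659 0.363 0.   ]
side marker 0.7 [210. 405.] [ 0.323 -0.274  0.   ]
side marker 0.32 [179. 369.] [ 0.46  -0.364  0.   ]
```

View pics/top0.png

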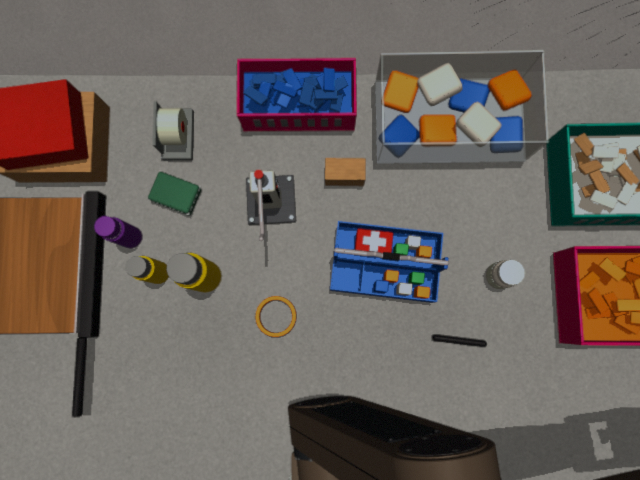

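View pics/side0.png

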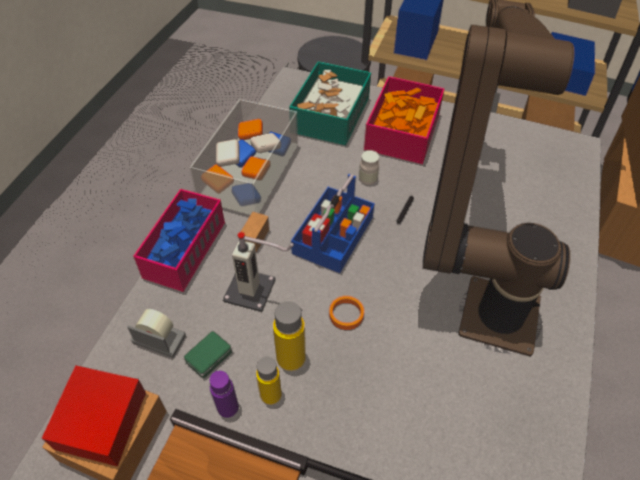

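The top view shows the small yellow canister at about (145,268), the large one at (187,270) and the purple one at (118,232). The caddy is at (388,262) with its empty bay lower left, and the hook tip is at (265,240). The side view agrees. I'll refine these by triangulation.

```bash
python3 - <<'E'
from h import *
np.set_printoptions(precision=3,suppress=True)
P={n:cam(n) for n in("top","side")}
L=lambda n,q:[r["centre"] for r in ctrl.landmark_of(P[n],q)]
def best(q,guess):
    o=[]
    for n in P:
        g=proj(P[n],guess)[0][::-1]
        c=[x for x in L(n,q) if np.linalg.norm(np.array(x)-g)<25]
        if c: o.append((P[n],min(c,key=lambda x:np.linalg.norm(np.array(x)-g))))
    if len(o)==2: print(q,*tri(o))
    else: print(q,"seen",len(o))
best("canister_mid",[.478,.396,.075]);best("canister_lid",[.48,.397,.134])
best("canister_lid",[.479,.295,.18]);best("canister_lid",[.557,.46,.134])
for q,g in dict(caddy_grip=[.492,-.112,.14],caddy_bay=[.465,-.02,.004],caddy_notch_left=[.503,-.075,.152],caddy_notch_right=[.488,-.145,.152],hook_seat=[.542,.135,.215],scale_column=[.641,.143,.188]).items(): best(q,g)
m=[r for r in ctrl.masks_of(P["top"],"caddy_grip")]
for r in m[:2]: print(r["conf"],r["extent"],cv2.minAreaRect(np.argwhere(r["region"])[:,::-1].astype(np.float32)))
# tray corners (picked) at z=.06, scale foot corners z=.012
f=P["top"]["frame"]
save("c1.png",cv2.resize(f[150:310,230:460],None,fx=3.4,fy=3.4,interpolation=cv2.INTER_CUBIC))
E
```

```text
canister_mid [0.48  0.396 0.064] [np.float64(0.0025698680065537965), np.float64(0.002569868006553953)]
canister_lid [0.479 0.396 0.131] [np.float64(0.0018880629675214692), np.float64(0.0018880629675213716)]
canister_lid [0.472 0.29  0.183] [np.float64(0.0013035908065776153), np.float64(0.0013035908065776205)]
canister_lid [0.561 0.468 0.125] [np.float64(0.0013756355044352146), np.float64(0.0013756355044350992)]
caddy_grip [ 0.494 -0.107  0.156] [np.float64(0.0013268151155230244), np.float64(0.0013268151155229513)]
caddy_bay [ 0.464 -0.022  0.005] [np.float64(0.0024339191474022893), np.float64(0.0024339191474023166)]
caddy_notch_left [ 0.504 -0.079  0.148] [np.float64(0.0007905847420720967), np.float64(0.000790584742072083)]
caddy_notch_right [ 0.488 -0.147  0.152] [np.float64(0.003766529970463499), np.float64(0.003766529970463688)]
hook_seat [0.536 0.14  0.222] [np.float64(0.0005336225818451875), np.float64(0.0005336225818449947)]
scale_column [0.644 0.143 0.189] [np.float64(0.00011343381046919924), np.float64(0.00011343381046934194)]
0.82 [330.2, 222.4, 448.8, 302.2] ((389.5760498046875, 261.8547058105469), (115.0962142944336, 72.27774810791016), 5.8263421058654785)
```

Emit:
servo_tool([
  [1,0.6,0.6,0.6,1],
  [1,1.2,1.2,1.2,2],
  [1,2,2,2,3],
  [1,2.8,2.8,2.6,4],
  [1,3.6,3.6,3,5],
  [1,4.4,4.4,3.4,6],
  [1,5.2,5.3,3.6,7],
  [1,6,6.2,3.6,8],
  [1,6.8,7.1,3.6,9],
  [1,7,8,3.6,10],
])

```text
time: 3.38
eef_pos: [0.4348, -0.3707, 0.3744]
tcp_rot: [0.841, 0.54, 0.0, 0.001]
contact_force: [0.6, -0.2, 0.3]
opening: 0.997
```

View pics/c1.png

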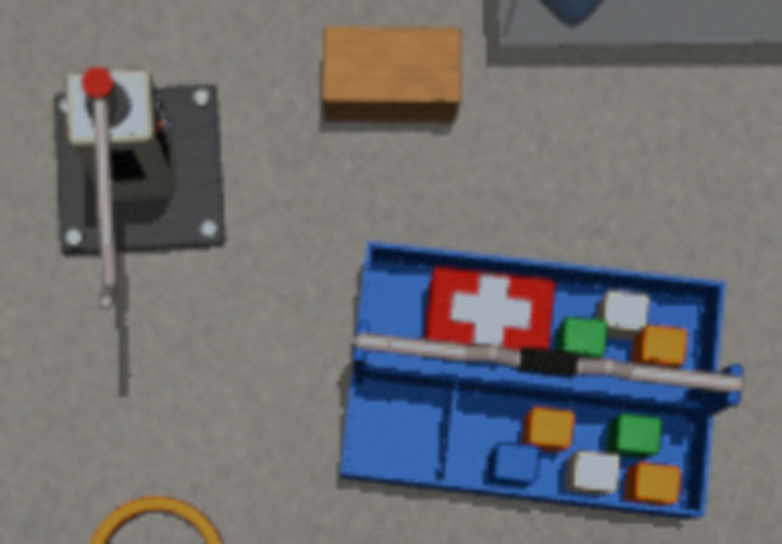

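Emit:
servo_tool([
  [1,0.2,1,0,0.5],
  [1,0.4,2,0,1],
  [1,0.6,3,0,1.5],
  [1,0.8,4,0,2],
  [1,0.9,5,0,2.5],
  [1,1,6,0,3],
  [1,1.1,7,0,3.5],
  [1,1.1,8,0,4],
  [1,1.1,9,0,4.5],
  [1,1.1,10,0,4.9],
])

```text
time: 4.22
eef_pos: [0.4783, 0.0313, 0.3748]
tcp_rot: [0.707, 0.707, 0.001, 0.001]
contact_force: [0.4, 0.1, 0.9]
opening: 0.999
```

Emit:
servo_tool([
  [1,0,1,0,0],
  [1,0,2,0,0],
  [1,0,3,0,0],
  [1,0,4,0,0],
  [1,0,5,0,0],
  [1,0,6,0,0],
  [1,0,7,0,0],
  [1,0,8,0,0],
  [1,0,9,0,0],
  [1,0,9.4,0,0],
])

```text
time: 5.05
eef_pos: [0.4772, 0.4114, 0.3741]
tcp_rot: [0.706, 0.708, 0.001, 0.0]
contact_force: [-0.2, -1.4, -0.7]
opening: 0.998
```

```bash
python3 - <<'E'
from h import *
np.set_printoptions(precision=3,suppress=True)
p=cam("wrist");save("w1.png",p["frame"]);s=ctrl.get_state();print(s["eef_pos"],p["extrinsics"])
for q,z in(("canister_lid",.134),("canister_mid",.075)):
    for r in ctrl.landmark_of(p,q): print(q,round(r["conf"],2),np.round(r["centre"]),atz(p,r["centre"],z))
for r in ctrl.masks_of(p,"canister_mid"): print(r["conf"],r["extent"])
E
```

```text
[0.477 0.412 0.374] [[ 1.     0.003  0.003  0.477]
 [ 0.004 -0.947 -0.322  0.494]
 [ 0.002  0.322 -0.947  0.516]
 [ 0.     0.     0.     1.   ]]
canister_lid 0.9 [204. 326.] [0.483 0.396 0.134]
canister_lid 0.8 [138. 408.] [0.563 0.462 0.134]
canister_lid 0.78 [318. 316.] [0.473 0.26  0.134]
canister_mid 0.89 [135. 399.] [0.566 0.461 0.075]
canister_mid 0.56 [190. 326.] [0.484 0.397 0.075]
0.77 [367.6, 113.6, 433.4, 161.6]
0.71 [301.7, 161.1, 346.6, 225.5]
0.66 [281.6, 227.8, 346.8, 355.4]
```

View pics/w1.png

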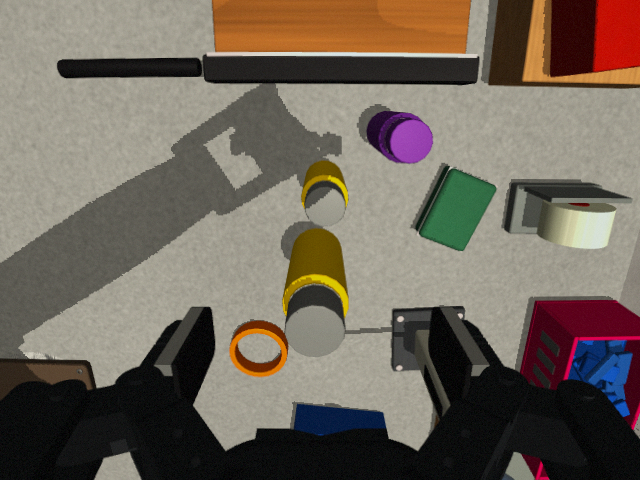

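The wrist view shows the small lid at (326,204), the big canister nearer at (316,320) and the purple one at (405,138). I'll descend on the small one.

Emit:
servo_tool([
  [1,0.1,-0.4,-0.8,0],
  [1,0.1,-0.4,-1.6,0],
  [1,0.1,-0.4,-2.4,0],
  [1,0.1,-0.4,-3.2,0],
  [1,0.1,-0.4,-4,0],
  [1,0.1,-0.4,-4.8,0],
  [1,0.1,-0.4,-5.4,0],
  [1,0.1,-0.4,-6,0],
  [1,0.1,-0.4,-6.5,0],
  [1,0.1,-0.4,-6.55,0],
], grip_force=40)

```text
time: 6.08
eef_pos: [0.4801, 0.3878, 0.108]
tcp_rot: [0.707, 0.707, -0.004, 0.001]
contact_force: [-1.4, 0.4, -0.9]
opening: 1.0
```

Emit:
servo_tool([
  [0.3,0,0,0,0],
  [0.3,0,0,0,0],
  [0.3,0,0,0,0],
  [0.3,0,0,0,0],
  [0.3,0,0,0,0],
  [0.3,0,0,0,0],
  [0.3,0,0,0,0],
  [0.3,0,0,0,0],
  [0.3,0,0,0,0],
  [0.3,0,0,0,0],
])

```text
time: 6.92
eef_pos: [0.4814, 0.3886, 0.112]
tcp_rot: [0.707, 0.707, -0.002, 0.001]
contact_force: [-2.0, -1.2, 6.2]
opening: 0.482
```

Emit:
servo_tool([
  [0.8,0,0,0,0],
  [0.8,0,0,0,0],
  [0.8,0,0,0,0],
  [0.8,0,0.1,0,0],
  [0.8,0,0.2,0,0],
  [0.8,0,0.2,0,0],
  [0.3,0,0.2,0,0],
  [0.3,0,0.2,0,0],
  [0.3,0,0.2,0,0],
  [0.3,0,0.2,0,0],
])

```text
time: 7.75
eef_pos: [0.4816, 0.3968, 0.1127]
tcp_rot: [0.707, 0.707, -0.002, 0.001]
contact_force: [-1.6, -0.2, 3.5]
opening: 0.484
```

Emit:
servo_tool([
  [0.3,0,0,0,0],
  [0.3,0,0,0,0],
  [0.3,0,0,0,0],
  [0.3,0,0,0.3,0],
  [0.3,0,0,0.8,0],
  [0.3,0,0,1.6,0],
  [0.3,0,0,2.4,0],
  [0.3,0,0,3.2,0],
  [0.3,0,0,4,0],
  [0.3,0,0,4.8,0],
])

```text
time: 8.58
eef_pos: [0.4811, 0.3964, 0.306]
tcp_rot: [0.707, 0.707, -0.002, 0.001]
contact_force: [0.1, 0.2, -2.0]
opening: 0.485
```

Emit:
servo_tool([
  [0.3,0,0,0.6,0],
  [0.3,0,0,1.2,0],
  [0.3,0,-0.3,1.4,0],
  [0.3,0,-0.8,1.4,-1],
  [0.3,0,-1.5,1.4,-2],
  [0.3,0,-2.4,1.4,-3],
  [0.3,0,-3.3,1.4,-4],
  [0.3,0,-4.2,1.4,-5],
  [0.3,0,-5.1,1.4,-6],
  [0.3,0,-5.6,1.4,-7],
])

```text
time: 9.42
eef_pos: [0.4801, 0.1685, 0.3604]
tcp_rot: [0.889, 0.458, -0.004, 0.001]
contact_force: [0.5, 0.3, -1.5]
opening: 0.482
```

Emit:
servo_tool([
  [0.3,-0.1,-0.6,0,-1.3],
  [0.3,-0.2,-1.3,0,-2.6],
  [0.3,-0.3,-2,0,-3.9],
  [0.3,-0.4,-2.7,0,-5.2],
  [0.3,-0.4,-3.4,0,-6.5],
  [0.3,-0.4,-4,0,-7.8],
  [0.3,-0.4,-4.5,0,-9.1],
  [0.3,-0.4,-4.8,0,-10.4],
  [0.3,-0.4,-4.8,0,-11.7],
  [0.3,-0.4,-4.8,0,-12],
])

```text
time: 10.25
eef_pos: [0.4629, -0.0249, 0.3588]
tcp_rot: [0.999, -0.051, -0.005, -0.001]
contact_force: [-0.5, -0.1, -1.8]
opening: 0.482
```

```bash
python3 - <<'E'
from h import *
np.set_printoptions(precision=3,suppress=True)
p=cam("wrist");save("w2.png",p["frame"]);s=ctrl.get_state();print(s["eef_pos"],s["tcp_rot"])
for q,z in(("caddy_grip",.14),("caddy_bay",.004),("caddy_notch_left",.152),("caddy_notch_right",.152)):
    for r in ctrl.landmark_of(p,q): print(q,round(r["conf"],2),np.round(r["centre"]),atz(p,r["centre"],z))
for n in("canister_mid","canister_lid"):
    for r in ctrl.landmark_of(p,n)[:1]: print(n,r)
E
```

```text
[ 0.463 -0.025  0.359] [ 0.999 -0.05  -0.005 -0.001]
caddy_grip 0.83 [148. 412.] [ 0.497 -0.113  0.14 ]
caddy_bay 0.95 [164. 324.] [ 0.468 -0.028  0.004]
caddy_notch_left 0.91 [147. 376.] [ 0.502 -0.078  0.152]
caddy_notch_right 0.57 [147. 453.] [ 0.496 -0.148  0.152]
canister_mid {'centre': [203.6, 37.6], 'conf': 0.82}
canister_lid {'centre': [338.1, 319.3], 'conf': 0.92}
```

View pics/w2.png

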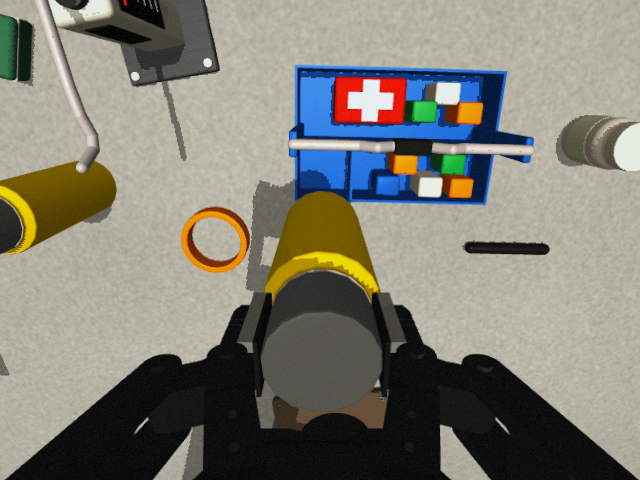

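The wrist view shows the caddy rim corners at about (296,66), (506,72) and (486,204). The canister is held upright over the bay at about (324,164). I'll cross-check the bay position against the rim.

```bash
python3 - <<'E'
from h import *
np.set_printoptions(precision=4,suppress=True)
p=cam("wrist")
C=np.array([atz(p,rc,.06)[:2] for rc in((66,296),(72,506),(204,486))])
M=np.array([[75,115],[75,-115],[-75,-115]])/1000
print(C,np.linalg.norm(np.diff(C,axis=0),axis=1))
mc,cc=M.mean(0),C.mean(0);U,S,V=np.linalg.svd((M-mc).T@(C-cc));R=(U@V).T
print("yaw",np.degrees(np.arctan2(R[1,0],R[0,0])),"grip",cc+R@(-mc),"bay",cc+R@(np.array([-.04,.081])-mc))
E
```

```text
[[ 0.5864 -0.0076]
 [ 0.5603 -0.2339]
 [ 0.413  -0.218 ]] [0.2278 0.1482]
yaw -6.413177319594736 grip [ 0.4993 -0.1123] bay [ 0.4686 -0.0273]
```

Emit:
servo_tool([
  [0.3,0.1,-0.06,-0.5,0],
  [0.3,0.1,-0.06,-1.2,0],
  [0.3,0.1,-0.06,-1.9,0],
  [0.3,0.1,-0.06,-2.6,0],
  [0.3,0.1,-0.06,-3.2,0],
  [0.3,0.1,-0.06,-3.7,0],
  [0.3,0.1,-0.06,-4.1,0],
  [0.3,0.1,-0.06,-4.3,0],
  [0.3,0.1,-0.06,-4.4,0],
  [0.3,0.1,-0.06,-4.4,0],
])

```text
time: 11.48
eef_pos: [0.4677, -0.0256, 0.1838]
tcp_rot: [0.999, -0.047, -0.005, -0.001]
contact_force: [-0.1, -0.2, -2.5]
opening: 0.483
```

```bash
python3 - <<'E'
from h import *
np.set_printoptions(precision=4,suppress=True)
print(ctrl.get_state()["eef_pos"])
p=cam("side");save("s2.png",cv2.resize(p["frame"][150:300,230:430],None,fx=4,fy=4,interpolation=cv2.INTER_CUBIC))
p=cam("wrist");save("w3.png",p["frame"])
E
```

```text
[ 0.4677 -0.0256  0.1838]
```

View pics/s2.png

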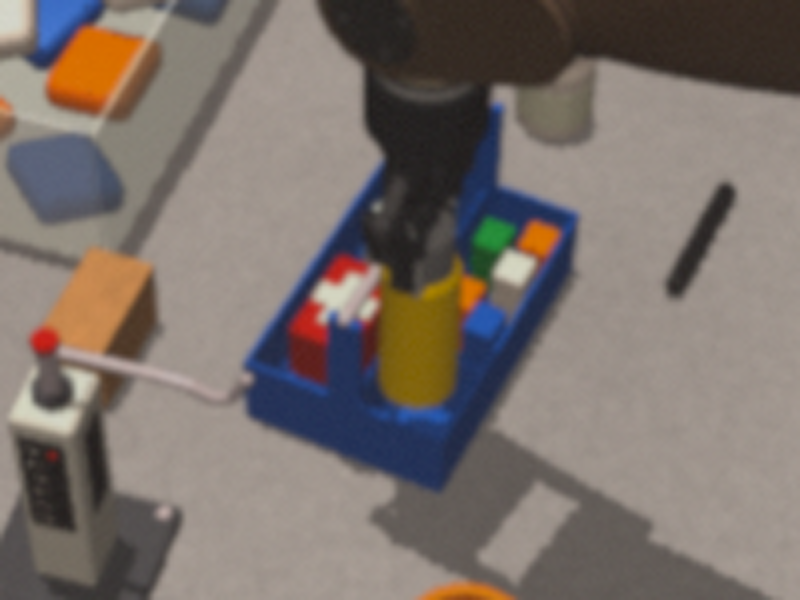

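The canister is above the bay and appears lined up with it, underside near (418,395). I'll lower it gently.

Emit:
servo_tool([
  [0.3,0,-0.04,-0.2,0],
  [0.3,0,-0.04,-0.4,0],
  [0.3,0,-0.04,-0.6,0],
  [0.3,0,-0.04,-0.8,0],
  [0.3,0,-0.04,-1,0],
  [0.3,0,-0.04,-1.2,0],
  [0.3,0,-0.04,-1.4,0],
  [0.3,0,-0.04,-1.55,0],
  [0.3,0,-0.04,-1.62,0],
  [0.3,0,-0.04,-1.62,0],
])

```text
time: 12.42
eef_pos: [0.4681, -0.0273, 0.1196]
tcp_rot: [0.999, -0.047, -0.004, -0.001]
contact_force: [0.3, 0.1, -1.7]
opening: 0.481
```

Emit:
servo_tool([
  [0.3,0,0,-0.04,0],
  [0.3,0,0,-0.08,0],
  [0.3,0,0,-0.08,0],
  [0.55,0,0,-0.08,0],
  [0.6,0,0,-0.08,0],
  [0.7,0,0,-0.08,0],
  [0.7,0,0,-0.08,0],
  [0.75,0,0,-0.08,0],
  [0.75,0,0,-0.08,0],
  [0.75,0,0,-0.08,0],
])

```text
time: 13.25
eef_pos: [0.4681, -0.0273, 0.1164]
tcp_rot: [0.999, -0.047, -0.004, -0.001]
contact_force: [1.4, 0.3, 0.1]
opening: 0.745
```

Emit:
servo_tool([
  [0.75,0,0,0.1,0],
  [0.75,0,0,0.4,0],
  [0.75,0,0,0.8,0],
  [0.75,0,0,1.4,0],
  [0.75,0,0,2,0],
  [0.75,0,0,2.8,0],
  [0.75,0,0,3.5,0],
  [0.75,0,0,4.2,0],
  [0.75,0,0,4.5,0],
  [0.75,0,0,4.5,0],
])

```text
time: 14.08
eef_pos: [0.4697, -0.0278, 0.3005]
tcp_rot: [0.999, -0.047, -0.0, -0.0]
contact_force: [-0.6, -0.8, 0.6]
opening: 0.752
```

```bash
python3 - <<'E'
from h import *
np.set_printoptions(precision=4,suppress=True)
print(ctrl.get_state()["eef_pos"])
p=cam("wrist");save("w4.png",p["frame"])
for q,z in(("canister_lid",.138),("caddy_grip",.14),("caddy_notch_left",.152),("caddy_notch_right",.152)):
    for r in ctrl.landmark_of(p,q)[:2]: print(q,round(r["conf"],2),np.round(r["centre"]),atz(p,r["centre"],z))
E
```

```text
[ 0.4697 -0.0278  0.3005]
canister_lid 0.6 [214. 320.] [ 0.467  -0.0269  0.138 ]
caddy_grip 0.64 [169. 424.] [ 0.4966 -0.1128  0.14  ]
caddy_grip 0.18 [170. 472.] [ 0.4921 -0.1514  0.14  ]
caddy_notch_left 0.91 [170. 384.] [ 0.5005 -0.0792  0.152 ]
caddy_notch_right 0.64 [169. 472.] [ 0.4955 -0.1471  0.152 ]
```

View pics/w4.png

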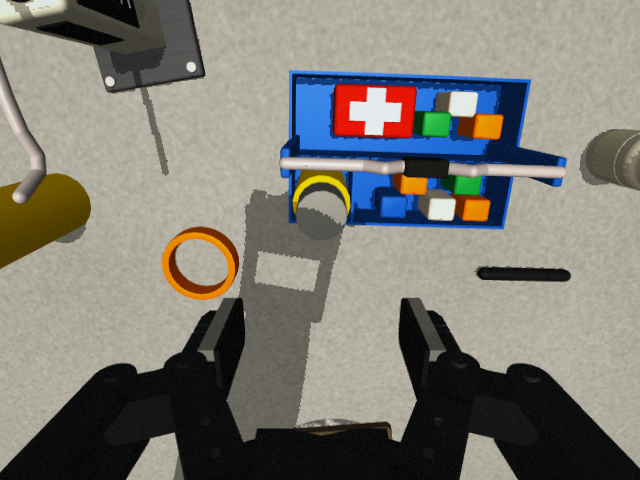

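The canister stands in its bay (lid at (322,214)) and the black handle block is at (426,167). Next I'll turn 90° and grip the handle.

Emit:
servo_tool([
  [0.75,0.1,-0.2,0,1.4],
  [0.75,0.2,-0.4,0,2.8],
  [0.75,0.3,-0.6,0,4.2],
  [0.75,0.4,-0.8,0,5.6],
  [0.75,0.5,-1.1,0,7],
  [0.75,0.6,-1.4,0,8.4],
  [0.75,0.7,-1.7,0,9.8],
  [0.75,0.7,-2,0,11.2],
  [0.75,0.7,-2.12,0,12.6],
  [0.75,0.7,-2.12,0,14],
])

```text
time: 15.17
eef_pos: [0.4945, -0.1127, 0.2915]
tcp_rot: [0.844, 0.536, -0.007, 0.001]
contact_force: [-0.3, 0.1, 0.2]
opening: 0.751
```

Emit:
servo_tool([
  [0.75,0,0,0,1.4],
  [0.75,0,0,0,2.8],
  [0.75,0,0,-0.2,3.8],
  [0.75,0,0,-0.6,3.8],
  [0.75,0,0,-1,3.8],
  [0.75,0,0,-1.4,3.8],
  [0.75,0,0,-1.8,3.8],
  [0.75,0,0,-2,3.8],
  [0.75,0,0,-2,3.8],
  [0.75,0,0,-2,3.8],
])

```text
time: 16.0
eef_pos: [0.494, -0.1125, 0.2104]
tcp_rot: [0.744, 0.668, -0.008, 0.001]
contact_force: [0.2, 0.3, 0.9]
opening: 0.753
```

```bash
python3 - <<'E'
from h import *
np.set_printoptions(precision=4,suppress=True)
s=ctrl.get_state();q=s["tcp_rot"];print(s["eef_pos"],2*np.degrees(np.arctan2(q[1],q[0])))
p=cam("wrist");save("w5.png",p["frame"])
for q,z in(("canister_lid",.138),("caddy_grip",.14),("caddy_notch_left",.152),("caddy_notch_right",.152)):
    for r in ctrl.landmark_of(p,q)[:2]: print(q,round(r["conf"],2),np.round(r["centre"]),atz(p,r["centre"],z))
E
```

```text
[ 0.494  -0.1125  0.2104] 83.88355266338927
canister_lid 0.78 [105. 258.] [ 0.4692 -0.0279  0.138 ]
caddy_grip 0.93 [248. 330.] [ 0.4991 -0.1132  0.14  ]
caddy_notch_left 0.91 [196. 329.] [ 0.5023 -0.0782  0.152 ]
caddy_notch_right 0.69 [306. 328.] [ 0.495  -0.1456  0.152 ]
```

View pics/w5.png

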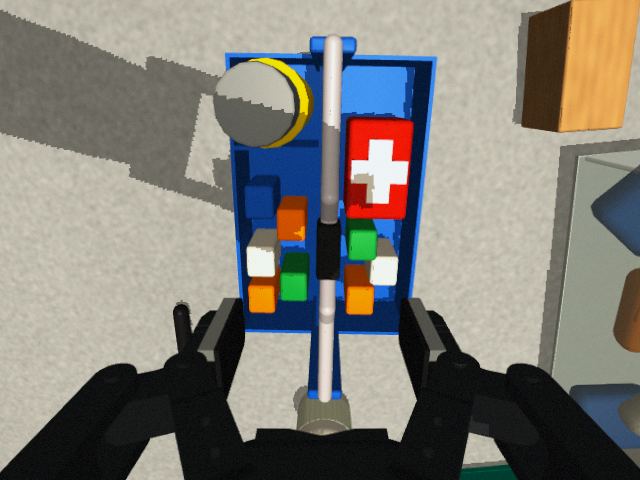

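The handle block is at (328,248) and the bar runs nearly vertical in the view, so the yaw fits. I'll descend and grip with full force.

Emit:
servo_tool([
  [0.75,0.1,0,-0.3,0],
  [0.75,0.1,0,-0.6,0],
  [0.75,0.1,0,-1,0],
  [0.75,0.1,0,-1.4,0],
  [0.75,0.1,0,-1.8,0],
  [0.75,0.1,0,-2.1,0],
  [0.75,0.1,0,-2.2,0],
  [0.75,0.1,0,-2.2,0],
  [0.75,0.1,0,-2.2,0],
  [0.4,0.1,0,-2.2,0],
], grip_force=120)

```text
time: 17.08
eef_pos: [0.4998, -0.1132, 0.1256]
tcp_rot: [0.744, 0.668, -0.006, 0.004]
contact_force: [-0.7, 0.3, -0.3]
opening: 0.622
```

Emit:
servo_tool([
  [0,0,0,0,0],
  [0,0,0,0,0],
  [0,0,0,0,0],
  [0,0,0,0,0],
  [0,0,0,0,0],
  [0,0,0,0,0],
  [0,0,0,0,0],
  [0,0,0,0,0],
  [0,0,0,0,0],
  [0,0,0,0,0],
])

```text
time: 17.92
eef_pos: [0.4992, -0.1137, 0.1261]
tcp_rot: [0.744, 0.669, -0.007, 0.004]
contact_force: [-3.9, -1.5, 3.6]
opening: 0.133
```

Emit:
servo_tool([
  [0,0,0,0.15,0],
  [0,0,0,0.35,0],
  [0,0,0,0.6,0],
  [0,0,0,0.9,0],
  [0,0,0,1.2,0],
  [0,0,0,1.5,0],
  [0,0,0,1.8,0],
  [0,0,0,2.1,0],
  [0,0,0,2.4,0],
  [0,0,0,2.5,0],
])

```text
time: 18.75
eef_pos: [0.5004, -0.1141, 0.2293]
tcp_rot: [0.744, 0.669, -0.006, 0.006]
contact_force: [1.1, -0.2, -6.9]
opening: 0.138
```

Emit:
servo_tool([
  [0,-0.1,0.2,0.2,0],
  [0,-0.1,0.5,0.3,0.2],
  [0,-0.2,0.9,0.4,0.4],
  [0,-0.3,1.3,0.4,0.6],
  [0,-0.4,1.8,0.4,0.8],
  [0,-0.4,2.3,0.4,1],
  [0,-0.4,2.8,0.4,1.2],
  [0,-0.4,3.2,0.4,1.4],
  [0,-0.4,3.5,0.4,1.6],
  [0,-0.4,3.6,0.4,1.7],
])

```text
time: 19.58
eef_pos: [0.4836, 0.0324, 0.245]
tcp_rot: [0.691, 0.723, -0.005, 0.005]
contact_force: [0.7, 0.4, -7.7]
opening: 0.141
```

```bash
python3 - <<'E'
from h import *
np.set_printoptions(precision=4,suppress=True)
s=ctrl.get_state();q=s["tcp_rot"];print(s["eef_pos"],2*np.degrees(np.arctan2(q[1],q[0])),s["contact_force"],s["wrist_torque"],s["opening"])
P={n:cam(n) for n in("wrist","side","top")}
save("w6.png",P["wrist"]["frame"]);save("s6.png",cv2.resize(P["side"]["frame"][150:330,200:400],None,fx=3.3,fy=3.3,interpolation=cv2.INTER_CUBIC))
for q in("caddy_notch_left","caddy_notch_right","hook_seat","caddy_grip","canister_lid","scale_column"):
    o=[]
    for n,p in P.items():
        r=ctrl.landmark_of(p,q)[:1]
        if r: print(n,q,round(r[0]["conf"],2),np.round(r[0]["centre"]),atz(p,r[0]["centre"],.215)); o.append((p,r[0]["centre"]))
    if len(o)>1: print("   tri",*tri(o))
E
```

```text
[0.4836 0.0324 0.245 ] 92.62520733966812 [ 0.6721  0.4278 -7.6782] [-0.3165  0.0226 -0.0288] 0.14093142106896248
wrist caddy_notch_left 0.73 [257. 322.] [0.484  0.0435 0.215 ]
side caddy_notch_left 0.59 [216. 315.] [0.5052 0.0177 0.215 ]
top caddy_notch_left 0.97 [255. 300.] [0.4901 0.0671 0.215 ]
   tri [0.4848 0.0659 0.2718] [np.float64(0.0027345180445862162), np.float64(0.0034045751530429715), np.float64(0.0021172758942575227)]
wrist caddy_notch_right 0.61 [417. 323.] [ 0.4893 -0.0576  0.215 ]
side caddy_notch_right 0.68 [199. 333.] [ 0.4816 -0.0506  0.215 ]
top caddy_notch_right 0.91 [257. 337.] [ 0.4861 -0.0022  0.215 ]
   tri [ 0.4783 -0.0038  0.2661] [np.float64(0.008375091124488167), np.float64(0.010590425584422984), np.float64(0.003159150954269525)]
wrist hook_seat 0.72 [ 55. 472.] [0.5419 0.1369 0.215 ]
side hook_seat 0.57 [246. 282.] [0.5455 0.132  0.215 ]
top hook_seat 0.84 [232. 259.] [0.5352 0.1439 0.215 ]
   tri [0.5377 0.1396 0.2261] [np.float64(0.003933583835178267), np.float64(0.004041906899293583), np.float64(0.005194083689386152)]
wrist caddy_grip 0.8 [328. 321.] 
[... 176 characters left out ...]
64(0.00616354232938397), np.float64(0.00824986023794859), np.float64(0.0028280569684239693)]
wrist canister_lid 0.8 [109. 200.] [0.4287 0.1103 0.215 ]
side canister_lid 0.72 [318. 286.] [0.4651 0.3103 0.215 ]
top canister_lid 0.89 [264. 185.] [0.475  0.2831 0.215 ]
   tri [0.4599 0.2266 0.2033] [np.float64(0.12097549578263464), np.float64(0.06945607873032486), np.float64(0.059441771143342606)]
wrist scale_column 0.71 [260. 321.] [0.4835 0.0418 0.215 ]
side scale_column 0.8 [243. 245.] [0.6311 0.1548 0.215 ]
top scale_column 0.62 [180. 260.] [0.6361 0.1435 0.215 ]
   tri [0.5625 0.1448 0.3203] [np.float64(0.09628663745096255), np.float64(0.07895347930826811), np.float64(0.047826493641620865)]
```

View pics/w6.png

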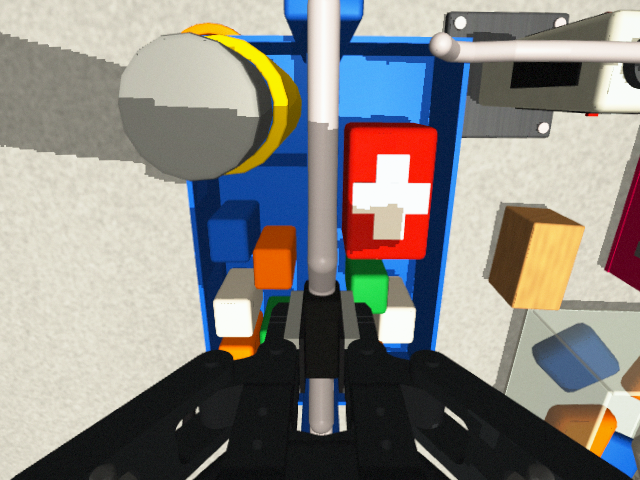

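The caddy hangs level in the gripper, with the hook tip at (443,46) and the bar at column 322. I'll move in y to align the notch with the hook before going under.

Emit:
servo_tool([
  [0,0,0.15,0,0],
  [0,0,0.35,0,0],
  [0,0,0.6,0,0],
  [0,0,0.9,0,0],
  [0,0,1.2,0,0],
  [0,0,1.45,0,0],
  [0,0,1.65,0,0],
  [0,0,1.77,0,0],
  [0,0,1.8,0,0],
  [0,0,1.8,0,0],
])

```text
time: 21.47
eef_pos: [0.4843, 0.1022, 0.2452]
tcp_rot: [0.692, 0.722, -0.006, 0.006]
contact_force: [0.3, 0.8, -7.0]
opening: 0.138
```

```bash
python3 - <<'E'
from h import *
np.set_printoptions(precision=4,suppress=True)
s=ctrl.get_state();q=s["tcp_rot"];print(s["eef_pos"],2*np.degrees(np.arctan2(q[1],q[0])))
P={n:cam(n) for n in("wrist","top")}
w=cv2.resize(P["wrist"]["frame"][130:430,250:640],None,fx=1.4,fy=1.4);t=cv2.resize(P["top"]["frame"][160:300,220:360],(420,420),interpolation=cv2.INTER_CUBIC)
c=np.zeros((420,546+t.shape[1]-220,3),np.uint8)
c=np.hstack([np.pad(w[:420,:400],((0,0),(0,0),(0,0))),t[:,:400]]);save("c7.png",c)
for q,z in(("caddy_notch_left",.271),("caddy_notch_right",.271),("hook_seat",.215),("caddy_grip",.259)):
    for n,p in P.items():
        for r in ctrl.landmark_of(p,q)[:1]: print(n,q,round(r["conf"],2),np.round(r["centre"]),atz(p,r["centre"],z))
E
```

```text
[0.4843 0.1022 0.2452] 92.46645578176984
wrist caddy_notch_left 0.63 [262. 319.] [0.4828 0.1356 0.271 ]
top caddy_notch_left 0.96 [255. 260.] [0.4844 0.1355 0.271 ]
wrist caddy_notch_right 0.68 [418. 321.] [0.4864 0.0688 0.271 ]
top caddy_notch_right 0.6 [257. 298.] [0.4802 0.0675 0.271 ]
wrist hook_seat 0.9 [214. 444.] [0.5415 0.1375 0.215 ]
wrist caddy_grip 0.63 [326. 320.] [0.4844 0.1028 0.259 ]
```

View pics/c7.png

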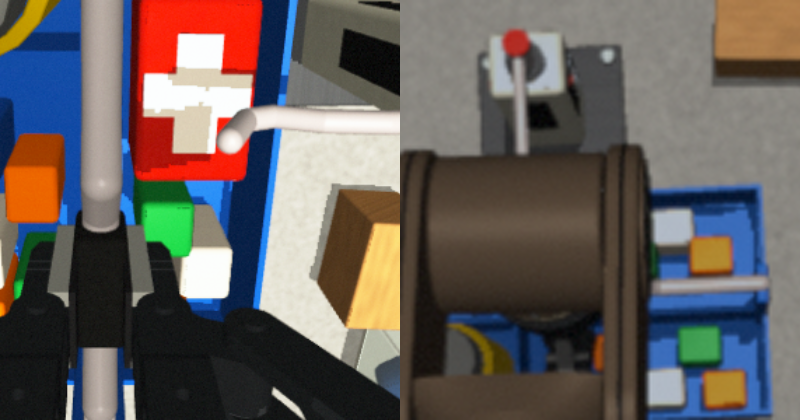

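In the wrist view the notch is at (0.483,0.136) and the seat at (0.5415,0.1375), so about 2 mm off in y. I'll move in under the notch along +x.

Emit:
servo_tool([
  [0,0.1,0.07,0,0],
  [0,0.25,0.07,0,0],
  [0,0.45,0.07,0,0],
  [0,0.65,0.07,0,0],
  [0,0.85,0.07,0,0],
  [0,1.05,0.07,0,0],
  [0,1.2,0.07,0,0],
  [0,1.33,0.07,0,0],
  [0,1.4,0.07,0,0],
  [0,1.4,0.07,0,0],
])

```text
time: 22.8
eef_pos: [0.541, 0.1045, 0.2452]
tcp_rot: [0.692, 0.722, -0.006, 0.006]
contact_force: [0.2, 0.4, -7.0]
opening: 0.136
```

```bash
python3 - <<'E'
from h import *
np.set_printoptions(precision=4,suppress=True)
s=ctrl.get_state();q=s["tcp_rot"];print(s["eef_pos"],2*np.degrees(np.arctan2(q[1],q[0])),s["contact_force"])
P={n:cam(n) for n in("wrist","side")}
w=P["wrist"]["frame"][100:340,200:450];t=cv2.resize(P["side"]["frame"][170:290,220:345],None,fx=3.2,fy=3.2,interpolation=cv2.INTER_CUBIC)
w=cv2.resize(w,(400,384));save("c8.png",np.hstack([w,t]))
for q,z in(("caddy_notch_left",.271),("hook_seat",.215),("caddy_grip",.259)):
    for n,p in P.items():
        for r in ctrl.landmark_of(p,q)[:1]: print(n,q,round(r["conf"],2),np.round(r["centre"]),atz(p,r["centre"],z))
E
```

```text
[0.541  0.1045 0.2452] 92.38885794251759 [ 0.2084  0.4039 -6.9954]
wrist caddy_notch_left 0.93 [261. 322.] [0.5403 0.1382 0.271 ]
side caddy_notch_left 0.86 [236. 280.] [0.5412 0.1472 0.271 ]
wrist hook_seat 0.79 [217. 323.] [0.5413 0.136  0.215 ]
side hook_seat 0.8 [247. 284.] [0.539 0.135 0.215]
wrist caddy_grip 0.91 [329. 322.] [0.5418 0.104  0.259 ]
side caddy_grip 0.86 [224. 288.] [0.5419 0.0987 0.259 ]
```

View pics/c8.png

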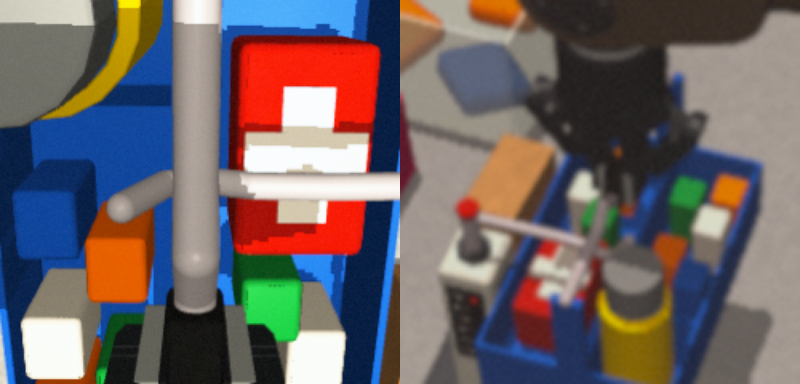

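The hook is under the notch: in the left view its tip shows on the far side of the bar at (120,205) and its arm at (300,185). I'll lower gently.

Emit:
servo_tool([
  [0,0,-0.02,-0.1,0],
  [0,0,-0.02,-0.2,0],
  [0,0,-0.02,-0.35,0],
  [0,0,-0.02,-0.5,0],
  [0,0,-0.02,-0.65,0],
  [0,0,-0.02,-0.8,0],
  [0,0,-0.02,-0.9,0],
  [0,0,-0.02,-1,0],
  [0,0,-0.02,-1.05,0],
  [0,0,-0.02,-1.05,0],
])

```text
time: 24.03
eef_pos: [0.54, 0.1038, 0.2028]
tcp_rot: [0.692, 0.722, -0.006, 0.006]
contact_force: [-0.5, 0.9, -7.2]
opening: 0.138
```

Emit:
servo_tool([
  [0,0,0,-0.04,0],
  [0,0,0,-0.08,0],
  [0,0,0,-0.12,0],
  [0,0,0,-0.16,0],
  [0,0,0,-0.2,0],
  [0,0,0,-0.24,0],
  [0,0,0,-0.28,0],
  [0,0,0,-0.32,0],
  [0,0,0,-0.36,0],
  [0,0,0,-0.36,0],
])

```text
time: 24.87
eef_pos: [0.5404, 0.1039, 0.1886]
tcp_rot: [0.692, 0.722, -0.005, 0.006]
contact_force: [1.0, -0.1, -2.2]
opening: 0.136
```

Emit:
servo_tool([
  [0,0,0,-0.03,0],
  [0,0,0,-0.06,0],
  [0,0,0,-0.09,0],
  [0,0,0,-0.12,0],
  [0,0,0,-0.15,0],
  [0,0,0,-0.17,0],
  [0,0,0,-0.17,0],
  [0,0,0,-0.17,0],
  [0,0,0,-0.17,0],
  [0,0,0,-0.17,0],
])

```text
time: 25.7
eef_pos: [0.5405, 0.104, 0.182]
tcp_rot: [0.692, 0.722, -0.005, 0.006]
contact_force: [-0.2, 2.4, 0.0]
opening: 0.139
```

```bash
python3 - <<'E'
from h import *
np.set_printoptions(precision=4,suppress=True)
for i in range(6):
    p=cam("side");s=ctrl.get_state();print(s["eef_pos"],s["contact_force"],s["wrist_torque"])
E
```

```text
[0.5405 0.104  0.182 ] [-0.3652  1.6001 -0.031 ] [ 0.3158  0.0085 -0.0022]
[0.5405 0.104  0.1819] [0.6102 1.7327 0.4599] [0.3196 0.0604 0.0252]
[0.5405 0.104  0.1819] [-0.0739  2.024   0.2771] [ 0.2647  0.0225 -0.028 ]
[0.5405 0.104  0.1819] [-0.9312  0.9347 -0.1592] [ 0.2962  0.0038 -0.0443]
[0.5405 0.104  0.1819] [0.0715 2.8174 1.2183] [0.3181 0.0188 0.0333]
[0.5405 0.104  0.1819] [-0.5508  1.0583  0.3357] [ 0.2731 -0.0406 -0.0411]
```

Vertical force is zero, but a sideways force of about 1.6 N remains because the notch sits slightly to -y. I'll relieve it.

Emit:
servo_tool([
  [0,0,0.02,0,0],
  [0,0,0.04,0,0],
  [0,0,0.06,0,0],
  [0,0,0.07,0,0],
  [0,0,0.07,0,0],
  [0,0,0.07,0,0],
  [0,0,0.07,0,0],
  [0,0,0.07,0,0],
  [0,0,0.07,0,0],
  [0,0,0.07,0,0],
])

```text
time: 26.83
eef_pos: [0.5405, 0.1044, 0.1818]
tcp_rot: [0.692, 0.722, -0.007, 0.008]
contact_force: [-1.1, -6.3, 0.3]
opening: 0.137
```

```bash
python3 - <<'E'
from h import *
np.set_printoptions(precision=4,suppress=True)
F=[]
for i in range(6):
    p=cam("side");s=ctrl.get_state();F.append(np.r_[s["contact_force"],s["wrist_torque"]])
print(s["eef_pos"],np.mean(F,0))
p=cam("wrist")
save("c9.png",np.hstack([cv2.resize(p["frame"][100:340,200:450],(400,384)),cv2.resize(cam("side")["frame"][170:290,220:345],None,fx=3.2,fy=3.2,interpolation=cv2.INTER_CUBIC)]))
E
```

```text
[0.5405 0.1044 0.1818] [-0.589  -6.7983  0.2847 -1.0471  0.0826  0.028 ]
```

View pics/c9.png

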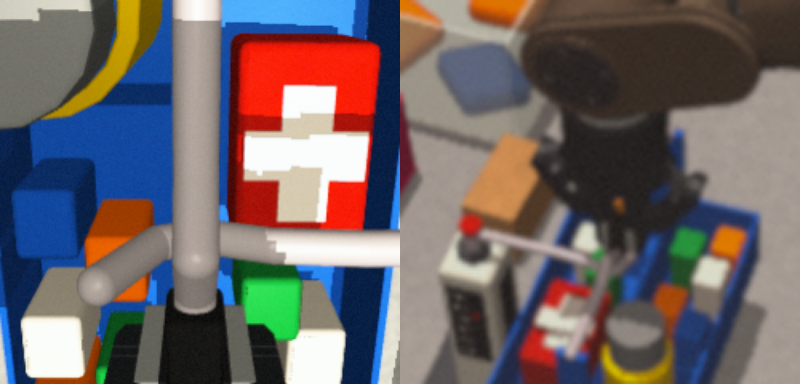

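Emit:
servo_tool([
  [0,0,0,0,0],
  [0,0,0,0,0],
  [0,0,0,0,0],
  [0,0,0,0,0],
  [0,0,0,0,0],
  [0,0,0,0,0],
  [0,0,0,0,0],
  [0,0,0,0,0],
  [0,0,0,0,0],
  [0,0,0,0,0],
])

```text
time: 28.07
eef_pos: [0.5405, 0.1043, 0.1818]
tcp_rot: [0.692, 0.722, -0.007, 0.008]
contact_force: [0.4, -2.8, 1.0]
opening: 0.138
```

```bash
python3 - <<'E'
from h import *
np.set_printoptions(precision=4,suppress=True)
F=[]
for i in range(6):
    p=cam("side");s=ctrl.get_state();F.append(np.r_[s["contact_force"],s["wrist_torque"]])
print(s["eef_pos"],np.mean(F,0))
E
```

```text
[0.5405 0.1043 0.1818] [-0.3717 -2.8577  0.4489 -0.4721  0.0598  0.0063]
```

Emit:
servo_tool([
  [0,0,-0.02,0,0],
  [0,0,-0.02,0,0],
  [0,0,-0.02,0,0],
  [0.16,0,-0.02,0,0],
  [0.18,0,-0.02,0,0],
  [0.22,0,-0.02,0,0],
  [0.26,0,-0.02,0,0],
  [0.3,0,-0.02,0,0],
  [0.36,0,-0.02,0,0],
  [0.42,0,-0.02,0,0],
], grip_force=20)

```text
time: 29.2
eef_pos: [0.5406, 0.1035, 0.1818]
tcp_rot: [0.692, 0.722, -0.007, 0.008]
contact_force: [-0.3, 0.1, -0.5]
opening: 0.415
```

```bash
python3 - <<'E'
from h import *
np.set_printoptions(precision=4,suppress=True)
F=[]
for i in range(4):
    p=cam("wrist");s=ctrl.get_state();F.append(np.r_[s["contact_force"],s["wrist_torque"]])
    for q,z in(("caddy_grip",.2),("caddy_notch_left",.212)):
        for r in ctrl.landmark_of(p,q)[:1]: print(q,round(r["conf"],2),r["centre"])
print(s["eef_pos"],s["opening"],np.mean(F,0))
E
```

```text
caddy_grip 0.88 [327.2, 320.5]
caddy_notch_left 0.76 [260.7, 321.4]
caddy_grip 0.71 [325.9, 321.4]
caddy_notch_left 0.73 [257.7, 320.0]
caddy_grip 0.97 [326.8, 322.7]
caddy_notch_left 0.85 [257.8, 318.8]
caddy_grip 0.69 [328.6, 321.9]
caddy_notch_left 0.81 [259.6, 321.9]
[0.5405 0.1035 0.1818] 0.4187138659058822 [ 0.3243 -0.3041 -0.1068  0.0056  0.0089 -0.0457]
```

Released and still. Retreating straight up.

Emit:
servo_tool([
  [0.5,0,0,0.1,0],
  [0.5,0,0,0.3,0],
  [0.5,0,0,0.6,0],
  [0.5,0,0,0.9,0],
  [0.5,0,0,1.3,0],
  [0.5,0,0,1.8,0],
  [0.5,0,0,2.4,0],
  [0.5,0,0,3,0],
  [0.5,0,0,3.5,0],
  [0.5,0,0,3.5,0],
])

```text
time: 30.63
eef_pos: [0.5428, 0.1035, 0.3296]
tcp_rot: [0.692, 0.722, -0.003, 0.012]
contact_force: [0.5, 0.4, 1.2]
opening: 0.502
```

```bash
python3 - <<'E'
from h import *
np.set_printoptions(precision=4,suppress=True)
s=ctrl.get_state();print(s["time"],s["eef_pos"],s["contact_force"])
for k in range(3):
    P={n:cam(n) for n in("wrist","side")}
    for q in("caddy_notch_left","caddy_notch_right","hook_seat","caddy_grip"):
        o=[(p,r[0]["centre"]) for n,p in P.items() if (r:=ctrl.landmark_of(p,q))]
        if len(o)>1: print(q,*[np.round(x[1]) for x in o],*tri(o))
    for i in range(4): cam("top")
save("c10.png",np.hstack([cv2.resize(P["wrist"]["frame"],(400,300)),cv2.resize(P["side"]["frame"][150:300,200:400],(400,300),interpolation=cv2.INTER_CUBIC)]))
E
```

```text
30.6333 [0.5428 0.1035 0.3296] [0.5329 0.4277 1.2209]
caddy_notch_left [173. 318.] [251. 284.] [0.5404 0.1352 0.1996] [np.float64(0.0014844845806969366), np.float64(0.0014844845806968154)]
caddy_notch_right [260. 316.] [228. 299.] [0.5373 0.0616 0.197 ] [np.float64(0.007418773405474883), np.float64(0.007418773405474786)]
hook_seat [170. 319.] [253. 283.] [0.5417 0.1382 0.1978] [np.float64(0.0003495511879227153), np.float64(0.0003495511879227515)]
caddy_grip [214. 318.] [243. 288.] [0.5423 0.1045 0.1954] [np.float64(8.903577136362379e-05), np.float64(8.903577136355017e-05)]
caddy_notch_left [176. 320.] [304. 296.] [ 0.5411  0.0705 -0.1247] [np.float64(0.0009541378212763016), np.float64(0.0009541378212764073)]
caddy_notch_right [264. 319.] [230. 297.] [0.5379 0.0645 0.1976] [np.float64(0.004099159805590072), np.float64(0.0040991598055902575)]
hook_seat [171. 325.] [251. 286.] [0.538  0.1374 0.2025] [np.float64(0.004655299850650396), np.float64(0.004655299850650333)]
caddy_grip [217. 323.] [242. 287.] [0.5424 0.1065 0.2005] [np.float64(0.00034188461570121395), np.float64(0.0003418846157012021)]
caddy_notch_left [176. 321.] [252. 283.] [0.5408 0.136  0.1988] [np.float64(0.0012473837177227871), np.float64(0.0012473837177229712)]
caddy_notch_right [265. 322.] [230. 299.] [0.5396 0.053  0.1793] [np.float64(0.006421199303791763), np.float64(0.006421199303791688)]
hook_seat [172. 324.] [250. 282.] [0.5418 0.1407 0.2092] [np.float64(6.020709693747724e-07), np.float64(6.020709696283426e-07)]
caddy_grip [219. 320.] [244. 291.] [0.5395 0.0984 0.1853] [np.float64(0.0017032170767094547), np.float64(0.0017032170767092027)]
```

Emit:
servo_tool([
  [0.5,0,0,0.2,0],
  [0.5,0,0,0.4,0],
  [0.5,0,0,0.6,0],
  [0.5,0,0,0.8,0],
  [0.5,0,0,1,0],
  [0.5,0,0,1,0],
  [0.5,0,0,1,0],
  [0.5,0,0,1,0],
  [0.5,0,0,1,0],
  [0.5,0,0,1,0],
])

```text
time: 33.57
eef_pos: [0.5403, 0.1035, 0.361]
tcp_rot: [0.692, 0.722, -0.008, 0.007]
contact_force: [0.3, 0.6, 0.3]
opening: 0.501
```

```bash
python3 - <<'E'
from h import *
np.set_printoptions(precision=4,suppress=True)
g=lambda f:np.float32(cv2.cvtColor(f["frame"],cv2.COLOR_RGB2GRAY))
ref=None;D={k:[] for k in("wl","wr","wg","wc","sl","sr","sg","sc")}
Q=dict(l="caddy_notch_left",r="caddy_notch_right",g="caddy_grip",c="canister_lid")
for k in range(10):
    w=cam("wrist");s=cam("side")
    if ref is None: ref=(w,s)
    print("shift wrist",cv2.phaseCorrelate(g(ref[0])[100:300,230:400],g(w)[100:300,230:400])[0],"side",cv2.phaseCorrelate(g(ref[1])[230:290,270:340],g(s)[230:290,270:340])[0])
    if k in(0,4,9):
        for a,q in Q.items():
            o=[]
            for n,p in(("w",w),("s",s)):
                c=[x["centre"] for x in ctrl.landmark_of(p,q)]
                gs=proj(p,{"l":[.541,.137,.206],"r":[.544,.07,.206],"g":[.542,.103,.194],"c":[.498,.182,.192]}[a])[0][::-1]
                c=[x for x in c if np.linalg.norm(np.array(x)-gs)<22]
                if c:o.append((p,c[0]))
            if len(o)==2: print(k,q,*tri(o))
t=cam("top")
for q,z in dict(jar=0,tape=0,carton=0,tin=0,marker=0).items():
    for p in(t,s):
        for r in ctrl.landmark_of(p,q)[:1]: print(q,atz(p,r["centre"],z))
E
```

```text
shift wrist (0.0, 0.0) side (0.0, 0.0)
0 caddy_notch_right [0.5398 0.0631 0.1947] [np.float64(0.002823072664514315), np.float64(0.002823072664514303)]
0 caddy_grip [0.5381 0.1045 0.201 ] [np.float64(0.001424414352951018), np.float64(0.0014244143529508404)]
0 canister_lid [0.4965 0.1827 0.1919] [np.float64(0.00129234151746624), np.float64(0.0012923415174661695)]
shift wrist (-0.45471787095135596, -0.11359283240855689) side (-0.015436305974802167, 0.006781895847268515)
shift wrist (-0.48080515499512444, -0.13623034327822836) side (-0.027171687558393387, 0.023468389724776273)
shift wrist (-0.47422471458909854, -0.13185419017953848) side (0.06517665617506196, -0.0006493059155339154)
shift wrist (-0.48840788078021546, -0.12466842067559014) side (0.012651795530345566, 0.0075342521971819565)
4 caddy_notch_left [0.5394 0.1368 0.2046] [np.float64(0.00032316846375324016), np.float64(0.0003231684637532263)]
4 caddy_notch_right [0.5379 0.0592 0.1926] [np.float64(0.008246926733526332), np.float64(0.008246926733526479)]
4 caddy_grip [0.5405 0.1006 0.1902] [np.float64(0.0002899790061010326), np.flo
[... 708 characters left out ...]
] [np.float64(0.004477601109288944), np.float64(0.004477601109288886)]
9 caddy_notch_right [0.5373 0.0635 0.1961] [np.float64(0.003431167035687874), np.float64(0.0034311670356877108)]
9 caddy_grip [0.5393 0.0999 0.1964] [np.float64(0.0019738468992362896), np.float64(0.0019738468992360806)]
9 canister_lid [0.5007 0.1852 0.1999] [np.float64(0.001357882116597834), np.float64(0.0013578821165978405)]
jar [ 0.4657 -0.3694  0.    ]
jar [ 0.4528 -0.3563  0.    ]
tape [0.377  0.1326 0.    ]
tape [0.3695 0.131  0.    ]
carton [ 0.6968 -0.0309  0.    ]
carton [ 0.7068 -0.0315  0.    ]
tin [0.6574 0.359  0.    ]
tin [0.6592 0.355  0.    ]
marker [ 0.3239 -0.2677  0.    ]
marker [ 0.3268 -0.2843  0.    ]
```

The caddy is still. The right-notch height is noisy, so I'll check the level by comparing the side view now with the one while the caddy was held.

```bash
python3 - <<'E'
from h import *
np.set_printoptions(precision=2,suppress=True)
a=cv2.imread("pics/c9.png")[:,400:];p=cam("side")
b=cv2.resize(p["frame"][170:290,220:345],None,fx=3.2,fy=3.2,interpolation=cv2.INTER_CUBIC)[:,:,::-1].copy()
A,B=[cv2.cvtColor(x,cv2.COLOR_BGR2GRAY) for x in(a,b)]
m=np.zeros_like(A);m[195:]=255;m[:, :110]=0
f=cv2.goodFeaturesToTrack(A,25,.03,14,mask=m)
n,st,e=cv2.calcOpticalFlowPyrLK(A,B,f,None,winSize=(31,31))
for x,y,s,er in zip(f[:,0],n[:,0],st[:,0],e[:,0]):
    if s and er<12: print(x,(y-x)/3.2)
X=[[.54,.14,.11],[.54,.06,.11]]
print("px per 10mm z:",(proj(p,np.array(X)+[0,0,.01])-proj(p,X)))
# absolute level: initial side/top frames -> current via caddy rigid fit from blue-tray mask bottom not attempted
F=[cv2.cvtColor(cv2.imread("pics/w2.png"),cv2.COLOR_BGR2GRAY)]
w=cam("wrist");save("w11.png",w["frame"])
# PnP: SIFT match of w4 (caddy on table, pose known) is planar-ambiguous; use known model points by network in 3 views
M={"caddy_notch_left":[0,.034,.152],"caddy_notch_right":[0,-.034,.152],"caddy_grip":[0,0,.14],"caddy_bay":[-.04,.081,.004],"canister_lid":[-.04,.081,.138],"canister_mid":[-.04,.081,.079]}
from scipy.optimize import least_squares
from scipy.spatial.transform import Rotation as Ro
obs=[]
for p in(w,cam("side"),cam("wrist"),cam("side")):
    for q,x in M.items():
        g=proj(p,np.array([.5415,.104,.055])+Ro.from_euler("z",.05).apply(x))[0]
        for r in ctrl.landmark_of(p,q):
            c=np.array(r["centre"][::-1])
            if np.linalg.norm(c-g)<15: obs.append((p,x,c));break
def res(v): return np.concatenate([proj(p,Ro.from_rotvec(v[3:]).apply(x)+v[:3])[0]-c for p,x,c in obs])
r=least_squares(res,[.5415,.104,.055,0,0,.05],loss="soft_l1",f_scale=2)
J=np.linalg.inv(r.jac.T@r.jac);sd=np.sqrt(np.diag(J)*2*r.cost/(2*len(obs)-6))
print(len(obs),"pose",np.round(r.x,4),"sd",np.round(sd,4),"tilt",np.arccos(Ro.from_rotvec(r.x[3:]).as_matrix()[2,2]).round(3))
E
```

```text
[170. 247.] [1.11 0.32]
[146. 331.] [0.62 0.11]
[206. 350.] [0.19 0.56]
[149. 258.] [0.89 0.23]
[296. 281.] [0.85 0.34]
[121. 307.] [0.3 1.1]
[324. 265.] [0.81 0.59]
[169. 352.] [-0.32 -0.39]
[143. 306.] [0.74 0.41]
[300. 253.] [0.8  0.56]
[110. 248.] [ 0.04 -0.07]
[132. 252.] [0.55 0.  ]
[303. 199.] [-4.15 -0.82]
[317. 285.] [0.83 0.38]
[221. 254.] [ 0.82 -0.23]
[189. 332.] [-0.2  -0.39]
[224. 377.] [-0.21 -0.24]
[170. 265.] [1.18 0.29]
[146. 346.] [ 0.4  -0.04]
px per 10mm z: [[-0.16 -2.37]
 [-0.09 -2.42]]
20 pose [0.53 0.11 0.05 0.04 0.06 0.01] sd [0.   0.01 0.   0.03 0.03 0.01] tilt 0.066
```

```bash
python3 -c "
from plant import ctrl
print(ctrl.get_state()['time'],ctrl.sign_off())"
```

```text
the job is handed in; nothing more can be done
37.7667 None
```

The yellow canister stands in the caddy's corner bay, and the caddy hangs on the scale by the notch on the canister's side. I handed the job in at about 38 s, with the gripper about 150 mm above the handle and touching nothing.

**Canister and release:** I took the smaller of the two yellow canisters by its lid. When I opened the fingers, the vertical wrist force was near zero (under 0.5 N, down from about 7 N). I first eased off a sideways force of a few newtons in the notch.

**Last checks:**
- **Position:** the notch measured about 0.205–0.209 m above the table, which puts it roughly 10 mm above the seat of a hook sunk about 20 mm.
- **Stillness:** the caddy showed no motion between frames.
- **Level:** a fit to the detected points gave a tilt of 0.07 ± 0.04 rad, against a limit of 0.17.
- **Other things on the table:** they were within about 1–2 cm of where they started, about what the network measurements scatter by.

**Checks that disagreed or failed:**
- **Right notch:** triangulating it alone came out 9–16 mm low, which would mean about 0.16 rad of tilt. Its residuals were 3–8 mm, and the fit and the side view before and after release did not support that much tilt.
- **Last picture:** the final one could not be viewed because the picture limit was reached, so the last checks rest on measurements alone.

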